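Tip the drained well plate over the sill into the sample tray

TASK

Two 96-well plates stand in front of the sample tray. Push the one that lies bottom up gently with the fingertips against the tray's low front sill until it tips up on edge and flips over into the tray, then push it back until it sits flush and square against the tray's back rail. Only push it, never lift or carry it, and leave the other plate and everything else where they stand.

Things in the scene. Friction and masses are not known exactly. Their poses are not given: they have to be found in the camera images.
- plate: plate to turn over: empty white 96-well plate, 50 to 85 g, 127.5 mm long (its y), 85.5 mm wide (its x), 14.4 mm thick. Starts bottom up before one half of the tray, its long side towards the sill within 0.15 rad. Origin at its centre; z axis runs out of its underside: up at the start, down once right way up. Its skirt (top 5 mm at the start) stands 3 mm proud of the 121.5 x 79.5 mm body all round
- plate_edge_a (a point): middle of the plate's long side nearer the robot at the start (42.75 mm from its centre along its -x, at half its thickness)
- plate_edge_b (a point): middle of the plate's other long side (42.75 mm along its +x, at half its thickness), which faces the sill at the start, 10 to 35 mm from it
- plate_upright: the other plate, same size, right way up (96 dark well mouths showing), beside the first with its centre about 160 mm from it: leave it alone. Origin at its centre
- tray: fixed sample tray of aluminium sheet, 350 mm long (its y), 119 mm deep (its x, away from the robot). Origin on the bench under its centre. Floor 2 mm thick, one open bay for two plates, ends closed by 6 mm high edges; black bar handle out to x = +86 mm behind. A plate home against the rail has its centre at x = +12 mm; just tipped over the sill it lies some 25 mm short of that
- tray_sill (a point): middle of the top outer edge of the tray's front sill, about which the plate tips: 6 mm above the bench, outer face at tray x = -60 mm, 3 mm thick, along the tray's whole length. Axes as the tray's
- tray_rail (a point): middle of the top of the back rail's front face: 14 mm above the bench, at tray x = +55 mm, along the tray's whole length
- vial_rack: bystander: grey rack 100 x 52 mm with small capped amber vials, 42 mm high, left of the tray. Origin under its centre
- vial: bystander: one amber vial standing, 12 mm across, 32 mm high, in front of the plates at their right. Origin under its centre
- tip_box: bystander: pipette tip box 122 x 85 mm, 79 mm high, right of the tray. Origin under its centre
- amber: bystander: amber bottle with white cap, 70 mm across, 145 mm high, behind the tray. Origin under its centre
- beaker: bystander: glass beaker 68 mm across, 90 mm high, behind the tray. Origin under its centre
- pipette: bystander: white hand pipette lying on the bench behind the tray, 260 mm long (its x). Origin under its middle, on the bench
- column_case: bystander: dark flat case 65 x 200 mm with a steel column on it, 24 mm high, behind the tray. Origin under its centre
Not all that is in view belongs to the job. What is shaped like the plate but brown is not meant.

How it is judged:
By the outcome, as a careful person would: the job done as asked, in the order asked, and still so for the second after the job is handed in, with the robot touching nothing.
It also fails if it takes over 61 s, if anything falls off the work surface, if the arm or the gripper's body presses on something with over 40 N, if the wrist force passes 120 N, or if a joint passes its speed limit or range.

ROBOT

A 6-joint arm with a two-finger parallel gripper is mounted at the origin on the work surface. World frame = base frame: x ahead of the robot, y to its left, z up, the work surface at z = 0. Lengths are in m, angles in degrees, forces in N, time in s.
With the tool pointing down it reaches from about 0.25 to 0.725 m from the base axis. Payload 9.7 kg.
Tool frame: the origin (TCP) lies at the very end of the fingers, on their centre line; the grasp point (between the pads) lies 19 mm behind it (r.tcp_to_grasp is the distance from the TCP to the grasp point, in m); z points along the fingers, y is the line along which they close (so a half turn about z gives the same grasp; the last joint's range is limited). The gripper opens to 85 mm and grips with 20 to 120 N. Pads are 22 mm wide; open, the fingers measure 114 mm over their backs; the gripper's body (76 mm by 85 mm) begins 54 mm behind the grasp point. The pads swing forward as they close: fully open they stand 13 mm farther back than shut.
Start: joints at [70.359, 4.979, 10.078, 95.1, 0, 90], TCP at [0.185, 0.518, 0.231] pointing down, gripper open.
Joint ranges: [-179.16, 179.16], [-48.56, 103.87], [-65.8, 70.77], [-126.05, 130.52], [-82.76, 87.17], [-180, 180]. Speed limits (degrees/s): [127.2, 127.2, 147.25, 180, 180, 180].

INTERFACE

Orientations are given as [roll, pitch, yaw] about the fixed x, y, z axes, in that order (R = Rz(yaw) Ry(pitch) Rx(roll)).
In Python, from rig import r gives the robot as it stands. The module is installed in compiled form; this text tells all that it offers.
- The arm moves only by the tool play_rows, never from a script. Its argument "steps" is a list of rows, each an object of numbers: "tx", "ty", "tz": the shift along the world's x, y, z each as a share of 10 cm, from -1 to 1; "roll": the turn about the world's z as a share of 2 pi rad, from -1 to 1. A call has 1 to 5 rows; each row shifts and turns the commanded pose from where the row before left it; what a row does not reach is not made up. A row lasts 1/10 s, in which the tool goes at most 50 mm and 8.59 degrees, less where a joint would pass 70% of its speed; a pose out of reach is approached as far as the arm can. A call with a number of a shift or a turn outside -1 to 1 is refused whole. A call with a gripper value outside its range is refused whole. "claw" is the opening, from 0 (shut) to 1 (fully open), set as the call begins (left out, the last holds). The fingers move at their own pace and stop on an object; the grip force is fixed at half the most. Time passes only in rows, so rows that do not move let the fingers close. It gives the time, the measured TCP pose, the force, the opening and the grip force at its end, in the units of the state.
- r.get_obs(): the state, without advancing time (a new reading comes with each control period).
- r.read_camera(name): name is "scene" or "top" or "wrist"; returns a dict with "pixels" (400x640x3 uint8, red, green, blue), "fx", "fy", "cx", "cy" (pixels), "world_to_cam" (4x4, takes a point from world to camera coordinates). Camera axes: x right, y down, z forward; pixel columns grow to the right and rows downward; lengths in m; the calibration is good to about 2 mm. A picture is of the moment at which its call begins. There is no depth.
- r.close_job(): hands the job in; it is judged then, once.
The state is a dict: "t": time; "joints": joint angles; "qvel": joint speeds; "joint_torque": joint torques, N m; "tcp_pos": TCP position; "orientation": TCP orientation; "wrist_force": force on the tool from outside, world axes, zero at the start; "torque": the same for the moment, N m; "finger_gap": opening from 0.0 (shut) to 1.0 (fully open); "finger_force": force on a finger pad.
Only numpy, scipy, OpenCV 4.12 (cv2) and the standard library are available. Lean on these libraries where they do the work, as an engineer would, in place of code of your own. Each camera call takes 0.05 s, during which the arm holds its last target. There are 200 camera calls.

## Working session

There is one attempt and no reset: what is moved stays moved. The work goes in short steps, Python scripts to look and compute and a tool call to move; the robot and the scene stay as the last step left them, time stands still between calls to the robot, and variables do not carry over. Pictures are saved under pics/ and viewed, at most 10 in all, crops included, and the job is handed in when it is done.

Besides the shell and the picture viewer there is one more tool, called after "Emit:" in YAML: its name, and indented under it one key for each argument. play_rows: Moves the arm, as the interface text tells. Shift numbers are shares of 10 cm and turn numbers shares of 2 pi rad, none past 1 either way. Its arguments: {"type":"object","properties":{"steps":{"type":"array","items":{"type":"object","properties":{"tx":{"type":"number","minimum":-1,"maximum":1},"ty":{"type":"number","minimum":-1,"maximum":1},"tz":{"type":"number","minimum":-1,"maximum":1},"roll":{"type":"number","minimum":-1,"maximum":1}}}},"claw":{"type":"number"}},"required":["steps"]}

```bash
mkdir -p pics; python3 - <<'E'
from rig import r
import cv2,pickle
o=r.get_obs();print(o['t'],o['tcp_pos'],o['orientation'],o['wrist_force'],o['finger_gap'])
d={}
for n in("top","scene"):
    c=r.read_camera(n);d[n]=c;cv2.imwrite(f"pics/{n}0.png",c['pixels'][:,:,::-1])
    print(n,c['fx'],c['cx'],c['cy'],c['world_to_cam'].round(3).tolist() if hasattr(c['world_to_cam'],'round') else c['world_to_cam'])
pickle.dump(d,open('c0.pkl','wb'))
E
```

```text
0.0 [0.18478599 0.51778625 0.23057429] [-1.79924452e+02 -1.75440112e-03  1.60359034e+02] [0.36424145 0.34150833 0.26939968] 1.002323305414643
top 469.1444019801815 306.91234503109433 192.53263923249654 [[0.001, -1.0, -0.013, -0.032], [-0.986, 0.002, -0.165, 0.56], [0.165, 0.012, -0.986, 1.132], [0.0, 0.0, 0.0, 1.0]]
scene 389.40620133805646 323.55655589082613 198.84001423318298 [[0.835, 0.55, -0.018, -0.422], [0.379, -0.6, -0.705, -0.2], [-0.398, 0.582, -0.709, 1.19], [0.0, 0.0, 0.0, 1.0]]
```

View pics/top0.png

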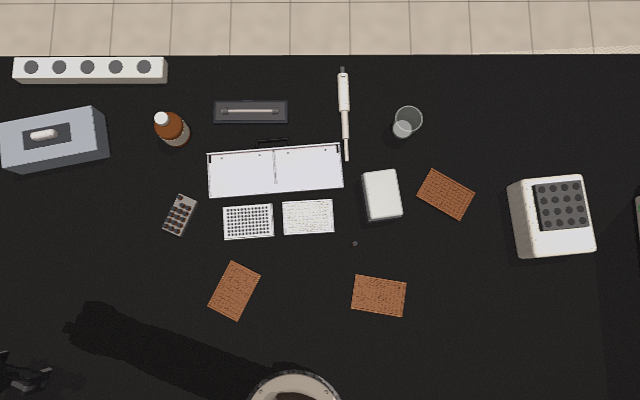

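View pics/scene0.png

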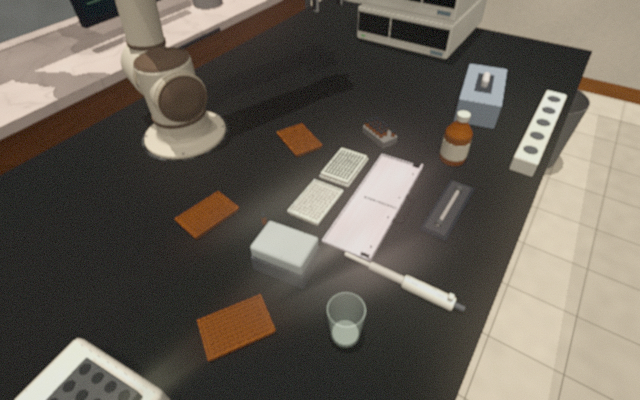

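Top view: two white plate-shaped objects. One at (248,222) shows dark wells, so it is the upright one to leave alone. The one at (308,217) has a plain underside, so it is the target. The brown ones at (234,291), (379,296) and (446,194) are decoys. The tray is at (275,170) and the vial at (354,243). I'll confirm this in a crop and measure.

```bash
cat >h.py <<'E'
import numpy as np,cv2
def ray(c,px,z):
    T=np.array(c['world_to_cam']);R=T[:3,:3];t=T[:3,3]
    o=-R.T@t
    P=[]
    for u,v in np.atleast_2d(px):
        d=R.T@np.array([(u-c['cx'])/c['fx'],(v-c['cy'])/c['fy'],1]);P.append(o+d*(z-o[2])/d[2])
    return np.array(P)
def proj(c,p):
    T=np.array(c['world_to_cam']);q=np.atleast_2d(p)@T[:3,:3].T+T[:3,3]
    return q[:,:2]/q[:,2:]*[c['fx'],c['fy']]+[c['cx'],c['cy']]
def rects(c,thr,roi):
    x0,y0,x1,y1=roi
    g=c['pixels'][y0:y1,x0:x1].min(2)
    m=cv2.morphologyEx((g>thr).astype(np.uint8),cv2.MORPH_CLOSE,np.ones((5,5)))
    cs,_=cv2.findContours(m,cv2.RETR_EXTERNAL,cv2.CHAIN_APPROX_NONE)
    return [k.reshape(-1,2)+[x0,y0] for k in cs if cv2.contourArea(k)>400]
E
python3 - <<'E'
import pickle,cv2
from h import *
c=pickle.load(open('c0.pkl','rb'))['top']
im=c['pixels'][:,:,::-1]
cv2.imwrite('pics/crop0.png',cv2.resize(im[130:260,190:380],None,fx=4.2,fy=4.2,interpolation=cv2.INTER_CUBIC))
for k in rects(c,90,(195,135,350,255)):
    for z in (0.0144,0.005):
        w=(ray(c,k,z)[:,:2]*1000).astype(np.float32)
        b=cv2.minAreaRect(w); print(z,[np.round(v,1) for v in b]); 
    print(cv2.boxPoints(cv2.minAreaRect((ray(c,k,.0144)[:,:2]*1000).astype(np.float32))).round().tolist())
print('vial',ray(c,[354,243],.02),'tipbox',ray(c,[[362,172],[368,220],[403,214]],.079))
E
```

```text
0.0144 [array([491.8, 119.3]), array([ 85.4, 129.1]), np.float64(4.4)]
0.005 [array([492.8, 120.6]), array([ 86.1, 130.1]), np.float64(4.4)]
[[444.0, 180.0], [454.0, 52.0], [539.0, 58.0], [529.0, 187.0]]
0.0144 [array([504.1, -33.8]), array([ 86. , 130.2]), np.float64(3.4)]
0.005 [array([505.2, -33.7]), array([ 86.7, 131.3]), np.float64(3.4)]
[[457.0, 29.0], [465.0, -101.0], [551.0, -96.0], [543.0, 34.0]]
0.0144 [array([634.7,  40. ]), array([138.6, 378.5]), np.float64(5.2)]
0.005 [array([636.8,  40.6]), array([139.6, 381.5]), np.float64(5.2)]
[[549.0, 222.0], [583.0, -155.0], [721.0, -142.0], [687.0, 235.0]]
vial [[ 0.43566975 -0.15059853  0.02      ]] tipbox [[ 0.60583581 -0.16783249  0.079     ]
 [ 0.48750812 -0.18007536  0.079     ]
 [ 0.50199711 -0.26481015  0.079     ]]
```

View pics/crop0.png

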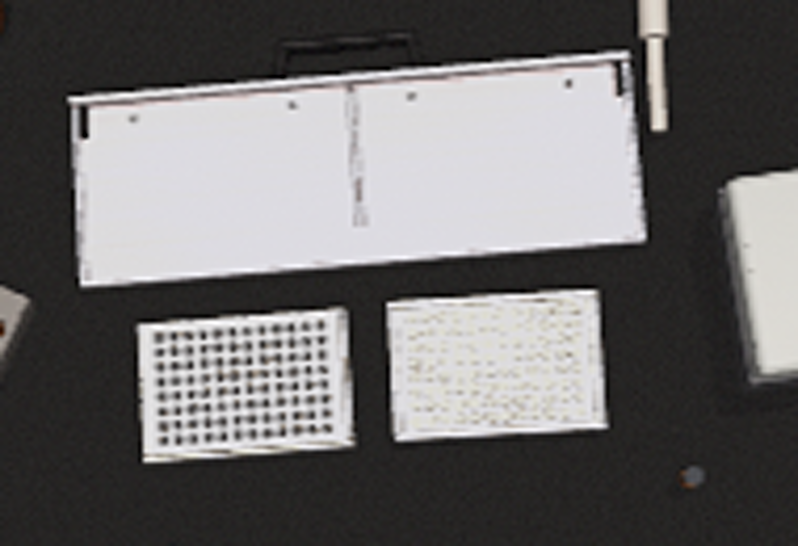

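The crop confirms it: the right plate (plain underside, crop (497,366)) is the target, and the left one shows its 96 wells. Next, the tray frame.

```bash
python3 - <<'E'
import pickle
from h import *
c=pickle.load(open('c0.pkl','rb'))['top']
f=lambda p:np.array(p)/4.2+[190,130]
fl,fr=ray(c,f([[80,286],[646,241]]),.006)*1000
bl,br=ray(c,f([[70,98],[628,52]]),.014)*1000
print(fl,fr,bl,br)
yaw=lambda a,b:np.degrees(np.arctan2(-(a-b)[0],(a-b)[1]))
print(yaw(fl,fr),yaw(bl,br),np.linalg.norm(fl-fr))
a=np.radians((yaw(fl,fr)+yaw(bl,br))/2);X=np.array([np.cos(a),np.sin(a)])
print('sill X',X@fl[:2],X@fr[:2],'rail back',X@bl[:2],X@br[:2],'depth')
p=np.array([504.1,-33.8]);print('plate X',X@p,'gap',X@(fl+fr)[:2]/2-X@p-42.75)
E
```

```text
[552.84070637 222.81025094   6.        ] [ 580.55502429 -127.64416056    6.        ] [670.50597037 231.44405058  14.        ] [ 699.16292535 -117.34763078   14.        ]
4.521602775298059 4.696909425241243 351.54854281966897
sill X 568.9577905624892 568.4199780585102 rail back 686.9363261559067 687.4717190606914 depth
plate X 499.75352851891944 gap 26.185355791580378
```

Emit:
play_rows:
  steps:
    - {"tx": 0.4, "ty": -0.3, "roll": 0.0225}
    - {"tx": 0.4, "ty": -0.3, "roll": 0.0225}
    - {"tx": 0.3, "ty": -0.4, "roll": 0.0125}
    - {"tx": 0.2, "ty": -0.45, "roll": 0.008}
    - {"tx": 0.2, "ty": -0.45}
  claw: 1

```text
$.steps[0]: bad value
```

Emit:
play_rows:
  steps:
    - {"tx": 0.4, "ty": -0.3, "tz": 0, "roll": 0.02}
    - {"tx": 0.4, "ty": -0.3, "tz": 0, "roll": 0.02}
    - {"tx": 0.3, "ty": -0.4, "tz": 0, "roll": 0.02}
    - {"tx": 0.2, "ty": -0.4, "tz": 0, "roll": 0}
    - {"tx": 0.2, "ty": -0.4, "tz": 0, "roll": 0}
  claw: 1

```text
t: 0.6
tcp_pos: [0.3355, 0.3362, 0.2308]
orientation: [-180.0, -0.0, -178.0]
wrist_force: [0.4, 0.1, 0.6]
finger_gap: 1.0
finger_force: 0.0
```

Emit:
play_rows:
  steps:
    - {"tx": 0.1, "ty": -0.45, "tz": 0, "roll": 0.007}
    - {"tx": 0.1, "ty": -0.45, "tz": 0, "roll": 0}
    - {"tx": 0.1, "ty": -0.45, "tz": 0, "roll": 0}
    - {"tx": 0.1, "ty": -0.45, "tz": 0, "roll": 0}
    - {"tx": 0.1, "ty": -0.45, "tz": 0, "roll": 0}
  claw: 0.6

```text
t: 1.1
tcp_pos: [0.3847, 0.1112, 0.2311]
orientation: [-180.0, 0.0, -175.5]
wrist_force: [1.2, 1.3, -0.7]
finger_gap: 0.604
finger_force: 0.0
```

Emit:
play_rows:
  steps:
    - {"tx": 0.1, "ty": -0.45, "tz": 0, "roll": 0}
    - {"tx": 0.1, "ty": -0.45, "tz": 0, "roll": 0}
    - {"tx": 0.1, "ty": -0.4, "tz": 0, "roll": 0}
    - {"tx": 0.1, "ty": -0.2, "tz": 0, "roll": 0}
    - {"tx": 0, "ty": 0, "tz": 0, "roll": 0}

```text
t: 1.6
tcp_pos: [0.4253, -0.0393, 0.2306]
orientation: [-180.0, -0.1, -175.7]
wrist_force: [-0.4, 0.2, -0.7]
finger_gap: 0.596
finger_force: 0.0
```

Aligned behind the plate. Now I'll descend.

Emit:
play_rows:
  steps:
    - {"tx": 0, "ty": 0, "tz": -0.5, "roll": 0}
    - {"tx": 0, "ty": 0, "tz": -0.5, "roll": 0}
    - {"tx": 0, "ty": 0, "tz": -0.5, "roll": 0}
    - {"tx": 0, "ty": 0, "tz": -0.4, "roll": 0}
    - {"tx": 0, "ty": 0, "tz": -0.1, "roll": 0}

```text
t: 2.1
tcp_pos: [0.4218, -0.0361, 0.0271]
orientation: [179.9, -0.4, -175.5]
wrist_force: [-0.8, 0.7, 0.2]
finger_gap: 0.601
finger_force: 0.0
```

Emit:
play_rows:
  steps:
    - {"tx": 0, "ty": 0, "tz": -0.1, "roll": 0}
    - {"tx": 0, "ty": 0, "tz": -0.1, "roll": 0}
    - {"tx": 0, "ty": 0, "tz": -0.06, "roll": 0}
    - {"tx": 0, "ty": 0, "tz": 0, "roll": 0}

```text
t: 2.5
tcp_pos: [0.4252, -0.037, 0.0056]
orientation: [-180.0, 0.0, -175.5]
wrist_force: [-0.8, 0.0, 0.4]
finger_gap: 0.597
finger_force: 0.0
```

```bash
python3 - <<'E'
from rig import r
import cv2
c=r.read_camera("wrist");s=r.read_camera("scene")
cv2.imwrite("pics/w1.png",cv2.hconcat([cv2.resize(c['pixels'],(400,250)),cv2.resize(s['pixels'][130:230,250:410],(400,250))])[:,:,::-1])
E
```

```text
(no output)
```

View pics/w1.png

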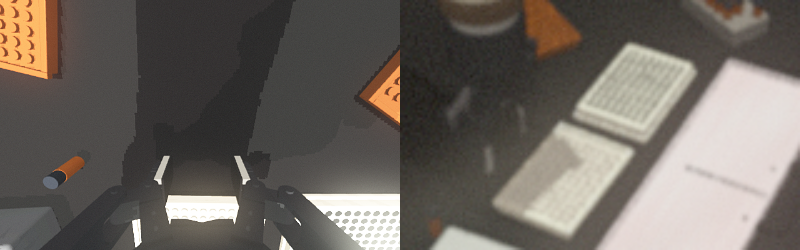

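The fingers stand on both sides of centre, behind the plate's near long edge, and everything is clear. I'll advance.

Emit:
play_rows:
  steps:
    - {"tx": 0.06, "ty": 0.004, "tz": 0, "roll": 0}
    - {"tx": 0.06, "ty": 0.004, "tz": 0, "roll": 0}
    - {"tx": 0.05, "ty": 0.004, "tz": 0, "roll": 0}
    - {"tx": 0.04, "ty": 0.004, "tz": 0, "roll": 0}
    - {"tx": 0.04, "ty": 0.004, "tz": 0, "roll": 0}

```text
t: 3.1
tcp_pos: [0.4503, -0.035, 0.0052]
orientation: [180.0, -0.0, -175.5]
wrist_force: [-0.2, -0.0, 0.2]
finger_gap: 0.601
finger_force: 0.0
```

Emit:
play_rows:
  steps:
    - {"tx": 0.04, "ty": 0.003, "tz": 0, "roll": 0}
    - {"tx": 0.04, "ty": 0.003, "tz": 0, "roll": 0}
    - {"tx": 0.04, "ty": 0.003, "tz": 0, "roll": 0}
    - {"tx": 0.04, "ty": 0.003, "tz": 0, "roll": 0}
    - {"tx": 0.04, "ty": 0.003, "tz": 0, "roll": 0}

```text
t: 3.6
tcp_pos: [0.4702, -0.0335, 0.0053]
orientation: [180.0, -0.0, -175.5]
wrist_force: [-0.2, 0.3, -0.5]
finger_gap: 0.6
finger_force: 0.1
```

```bash
cat >>h.py <<'E'
A=np.radians(4.6)
def look(n,roi=(190,130,380,260)):
    from rig import r
    c=r.read_camera("top");x0,y0,x1,y1=roi
    cv2.imwrite(f"pics/{n}.png",cv2.resize(c['pixels'][y0:y1,x0:x1],None,fx=4.2,fy=4.2,interpolation=cv2.INTER_CUBIC)[:,:,::-1])
    o=r.get_obs();p=o['tcp_pos']*1000
    print('t',o['t'],'X',p[0]*np.cos(A)+p[1]*np.sin(A),'Y',p[1]*np.cos(A)-p[0]*np.sin(A),'z',p[2],o['wrist_force'].round(1))
    return c
E
python3 -c "
from h import *
look('p1')"
```

```text
t 3.65 X 466.5265100676052 Y -71.12314357820773 z 5.337125419633812 [-1.2 -0.7 -0. ]
```

View pics/p1.png

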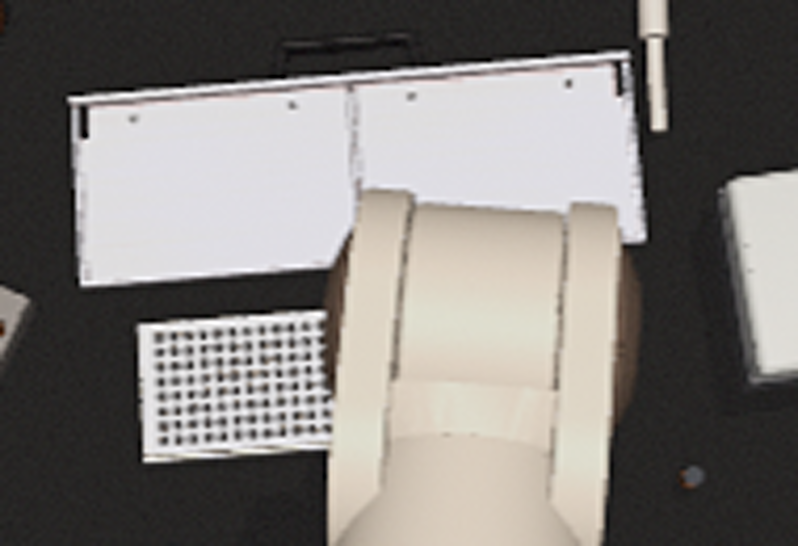

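The arm hides the plate from the top camera, so I'll use the scene view from here. I'm advancing slowly to the sill while watching the force.

Emit:
play_rows:
  steps:
    - {"tx": 0.02, "ty": 0.002, "tz": 0, "roll": 0}
    - {"tx": 0.02, "ty": 0.002, "tz": 0, "roll": 0}
    - {"tx": 0.02, "ty": 0.002, "tz": 0, "roll": 0}

```text
t: 3.95
tcp_pos: [0.476, -0.0329, 0.0053]
orientation: [-180.0, 0.0, -175.5]
wrist_force: [-0.6, -0.0, 0.0]
finger_gap: 0.598
finger_force: 0.1
```

Emit:
play_rows:
  steps:
    - {"tx": 0.01, "ty": 0.001, "tz": 0, "roll": 0}
    - {"tx": 0.01, "ty": 0.001, "tz": 0, "roll": 0}

```text
t: 4.15
tcp_pos: [0.4779, -0.0327, 0.0053]
orientation: [-180.0, -0.0, -175.5]
wrist_force: [0.3, 0.6, 0.4]
finger_gap: 0.604
finger_force: 0.2
```

```bash
cat >>h.py <<'E'
def scene(n,roi=(270,120,430,240)):
    from rig import r
    s=r.read_camera("scene");x0,y0,x1,y1=roi
    cv2.imwrite(f"pics/{n}.png",cv2.resize(s['pixels'][y0:y1,x0:x1],None,fx=5,fy=5,interpolation=cv2.INTER_CUBIC)[:,:,::-1])
E
python3 -c "
from h import *
look('p2');scene('s2')"
```

```text
t 4.2 X 473.8714680415476 Y -70.90760363024425 z 5.301237147549057 [-0.4  0.1 -0.5]
```

View pics/s2.png

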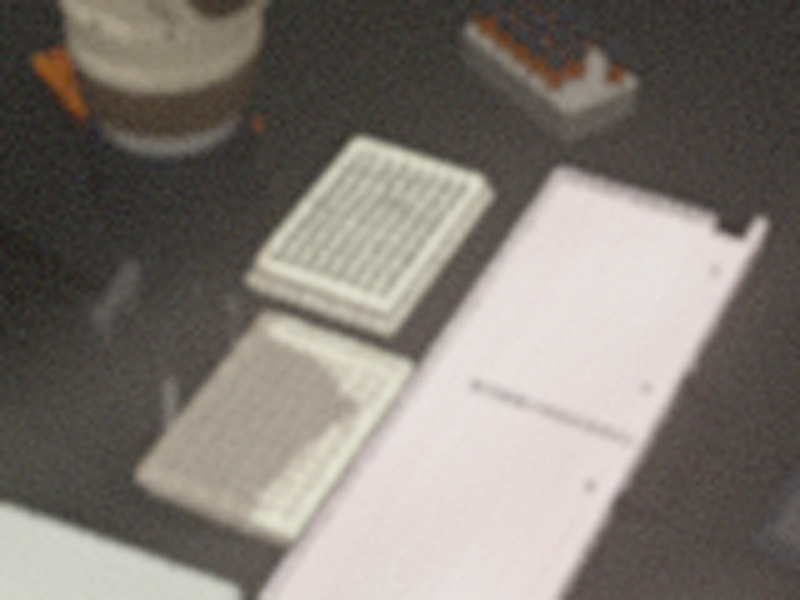

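The plate's front edge (crop 300–410, 360–540) is now about at the sill. I'm creeping forward to feel for contact.

Emit:
play_rows:
  steps:
    - {"tx": 0.01, "ty": 0.001, "tz": 0, "roll": 0}
    - {"tx": 0.01, "ty": 0.001, "tz": 0, "roll": 0}

```text
t: 4.45
tcp_pos: [0.4799, -0.0325, 0.0053]
orientation: [-180.0, 0.0, -175.5]
wrist_force: [-0.7, -0.2, 0.0]
finger_gap: 0.598
finger_force: 0.2
```

Emit:
play_rows:
  steps:
    - {"tx": 0.01, "ty": 0.001, "tz": 0, "roll": 0}
    - {"tx": 0, "ty": 0, "tz": 0, "roll": 0}

```text
t: 4.65
tcp_pos: [0.481, -0.0324, 0.0053]
orientation: [180.0, 0.0, -175.5]
wrist_force: [-0.1, -0.5, -0.4]
finger_gap: 0.601
finger_force: 0.0
```

Emit:
play_rows:
  steps:
    - {"tx": 0.01, "ty": 0.001, "tz": 0, "roll": 0}
    - {"tx": 0.01, "ty": 0.001, "tz": 0, "roll": 0}

```text
t: 4.85
tcp_pos: [0.4816, -0.0324, 0.0051]
orientation: [-180.0, -0.2, -175.5]
wrist_force: [-11.9, -3.2, 6.2]
finger_gap: 0.604
finger_force: 5.5
```

Emit:
play_rows:
  steps:
    - {"tx": 0.01, "ty": 0.001, "tz": 0, "roll": 0}
    - {"tx": 0, "ty": 0, "tz": 0, "roll": 0}

```text
t: 5.05
tcp_pos: [0.4817, -0.0325, 0.0051]
orientation: [-180.0, -0.3, -175.5]
wrist_force: [-12.6, -2.9, 9.8]
finger_gap: 0.602
finger_force: 6.5
```

```bash
python3 -c "
from h import *
look('p3');scene('s3')
a=cv2.imread('pics/s2.png');b=cv2.imread('pics/s3.png');cv2.imwrite('pics/s23.png',cv2.hconcat([a[280:600,100:480],b[280:600,100:480]]))"
```

```text
t 5.1 X 477.51217437777086 Y -70.99136559082413 z 5.053352193245347 [-12.2  -1.9   8.6]
```

View pics/s23.png

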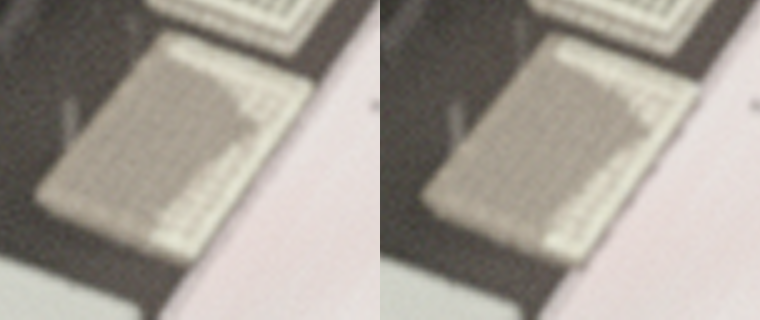

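Contact with the sill: about 12 N forward, and the plate is pressing up along the fingers. Now I'll lift the fingertips along the tipping arc, keeping the preload.

Emit:
play_rows:
  steps:
    - {"tx": 0, "ty": 0, "tz": 0.02, "roll": 0}
    - {"tx": 0, "ty": 0, "tz": 0.02, "roll": 0}
    - {"tx": 0, "ty": 0, "tz": 0.02, "roll": 0}

```text
t: 5.45
tcp_pos: [0.4822, -0.0324, 0.0106]
orientation: [-180.0, -0.2, -175.5]
wrist_force: [-5.3, -1.7, 0.8]
finger_gap: 0.604
finger_force: 3.1
```

Emit:
play_rows:
  steps:
    - {"tx": 0.003, "ty": 0, "tz": 0.02, "roll": 0}
    - {"tx": 0.004, "ty": 0, "tz": 0.02, "roll": 0}
    - {"tx": 0.005, "ty": 0, "tz": 0.02, "roll": 0}

```text
t: 5.75
tcp_pos: [0.4834, -0.0323, 0.0167]
orientation: [-180.0, -0.2, -175.5]
wrist_force: [-7.3, -2.1, 1.2]
finger_gap: 0.602
finger_force: 3.8
```

```bash
python3 -c "
from h import *
scene('s4')
a=cv2.imread('pics/s3.png');b=cv2.imread('pics/s4.png');cv2.imwrite('pics/s34.png',cv2.hconcat([a[280:600,100:480],b[280:600,100:480]]))"
```

```text
(no output)
```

View pics/s34.png

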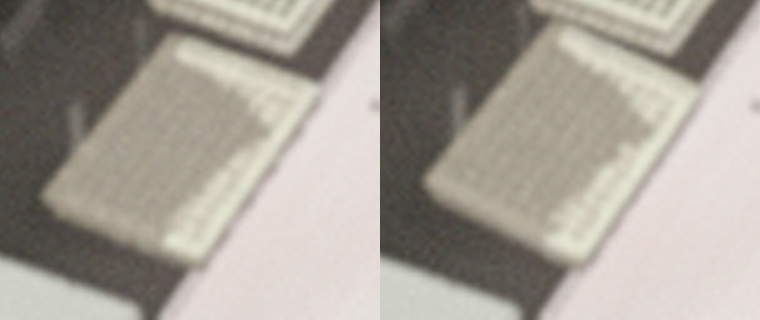

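The near edge has risen: its upper-left corner moved up about 13 px while the front edge stayed at the sill. I'll continue along the arc.

Emit:
play_rows:
  steps:
    - {"tx": 0.006, "ty": 0, "tz": 0.02, "roll": 0}
    - {"tx": 0.006, "ty": 0.001, "tz": 0.02, "roll": 0}
    - {"tx": 0.007, "ty": 0.001, "tz": 0.02, "roll": 0}

```text
t: 6.1
tcp_pos: [0.485, -0.0322, 0.0226]
orientation: [-180.0, -0.2, -175.5]
wrist_force: [-9.1, -2.7, 2.9]
finger_gap: 0.596
finger_force: 4.8
```

Emit:
play_rows:
  steps:
    - {"tx": 0.008, "ty": 0.001, "tz": 0.02, "roll": 0}
    - {"tx": 0.009, "ty": 0.001, "tz": 0.02, "roll": 0}
    - {"tx": 0.01, "ty": 0.001, "tz": 0.02, "roll": 0}

```text
t: 6.4
tcp_pos: [0.4872, -0.032, 0.0286]
orientation: [-180.0, -0.3, -175.5]
wrist_force: [-12.8, -2.6, 5.1]
finger_gap: 0.601
finger_force: 6.8
```

Emit:
play_rows:
  steps:
    - {"tx": 0.008, "ty": 0.001, "tz": 0.025, "roll": 0}
    - {"tx": 0.008, "ty": 0.001, "tz": 0.025, "roll": 0}
    - {"tx": 0.01, "ty": 0.001, "tz": 0.025, "roll": 0}

```text
t: 6.7
tcp_pos: [0.4905, -0.0317, 0.0364]
orientation: [-180.0, -0.2, -175.5]
wrist_force: [-8.4, -2.1, 4.0]
finger_gap: 0.598
finger_force: 4.9
```

Emit:
play_rows:
  steps:
    - {"tx": 0.01, "ty": 0.001, "tz": 0.02, "roll": 0}
    - {"tx": 0.012, "ty": 0.001, "tz": 0.02, "roll": 0}
    - {"tx": 0.012, "ty": 0.001, "tz": 0.02, "roll": 0}

```text
t: 7.0
tcp_pos: [0.4939, -0.0314, 0.0426]
orientation: [-180.0, -0.2, -175.5]
wrist_force: [-10.7, -2.9, 6.4]
finger_gap: 0.597
finger_force: 5.8
```

Emit:
play_rows:
  steps:
    - {"tx": 0.015, "ty": 0.001, "tz": 0.02, "roll": 0}
    - {"tx": 0.015, "ty": 0.001, "tz": 0.02, "roll": 0}
    - {"tx": 0.015, "ty": 0.001, "tz": 0.015, "roll": 0}

```text
t: 7.3
tcp_pos: [0.498, -0.0311, 0.0484]
orientation: [-180.0, -0.3, -175.5]
wrist_force: [-15.4, -2.4, 10.6]
finger_gap: 0.598
finger_force: 9.3
```

Emit:
play_rows:
  steps:
    - {"tx": 0.018, "ty": 0.001, "tz": 0.015, "roll": 0}
    - {"tx": 0.018, "ty": 0.002, "tz": 0.015, "roll": 0}
    - {"tx": 0.018, "ty": 0.002, "tz": 0.015, "roll": 0}

```text
t: 7.6
tcp_pos: [0.5022, -0.0307, 0.0533]
orientation: [-180.0, -0.4, -175.5]
wrist_force: [-23.9, -3.4, 20.8]
finger_gap: 0.6
finger_force: 15.5
```

Force is rising because the contact sticks and the path is too flat. I'll look before relieving it.

```bash
python3 -c "
from h import *
from rig import r
scene('s5');b=cv2.imread('pics/s5.png')[200:600,60:480]
w=r.read_camera('wrist')['pixels'][:,:,::-1][200:400,120:500]
w=cv2.resize(w,(380,200));b=cv2.resize(b,(420,400))
cv2.imwrite('pics/v5.png',cv2.hconcat([b,cv2.copyMakeBorder(w,0,200,0,0,0)]))"
```

```text
(no output)
```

View pics/v5.png

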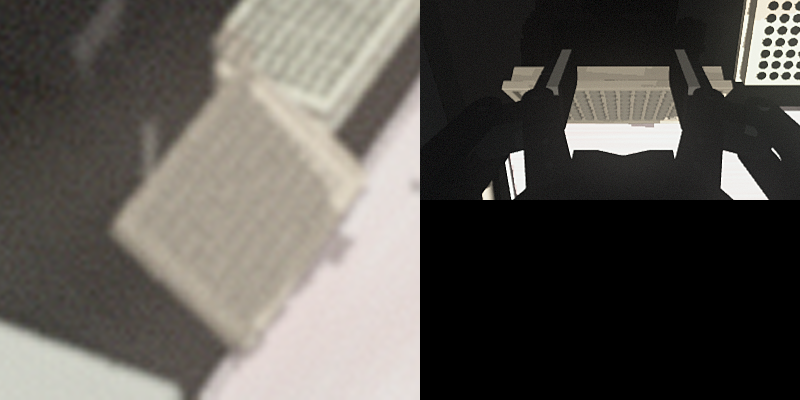

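The plate is tipped about 40–45° and leans square on both fingers. I'll compute how far the tip reaches below the plate's body edge from the wrist pixels (tip row 250, edge row 267).

```bash
python3 -c "
from h import *
from rig import r
w=r.read_camera('wrist');o=r.get_obs();p=o['tcp_pos']
print(o['wrist_force'].round(1),p)
X=np.array([np.cos(A),np.sin(A),0]);Y=np.array([-np.sin(A),np.cos(A),0])
for dx in(-.011,.011):
  for z in (0,.003,.006,.01,.015,.02,.03):
    print(dx,z,proj(w,[p+X*dx+Y*s*.0255+[0,0,z] for s in(1,-1)]).round().tolist())
for ph in(35,40,45,50):
  f=np.radians(ph);c=np.array([-6*np.tan(f),0]);b=c+79.5*np.array([-np.cos(f),np.sin(f)]);s=c+82.5*np.array([-np.cos(f),np.sin(f)])+9.4*np.array([np.sin(f),np.cos(f)]);u=s+5*np.array([np.sin(f),np.cos(f)])
  q=[X*(.571+k[0]/1e3)+Y*-.074+[0,0,k[1]/1e3] for k in(b,s,u)]
  print(ph,b,s,proj(w,q).round().tolist())
"
```

```text
[-22.   -3.4  17.8] [ 0.50242484 -0.03071504  0.05352213]
-0.011 0 [[369.0, 244.0], [277.0, 244.0]]
-0.011 0.003 [[370.0, 246.0], [276.0, 246.0]]
-0.011 0.006 [[371.0, 248.0], [276.0, 249.0]]
-0.011 0.01 [[372.0, 252.0], [274.0, 252.0]]
-0.011 0.015 [[374.0, 257.0], [273.0, 257.0]]
-0.011 0.02 [[376.0, 262.0], [271.0, 262.0]]
-0.011 0.03 [[379.0, 273.0], [267.0, 273.0]]
0.011 0 [[367.0, 278.0], [279.0, 278.0]]
0.011 0.003 [[368.0, 281.0], [278.0, 281.0]]
0.011 0.006 [[369.0, 284.0], [278.0, 284.0]]
0.011 0.01 [[370.0, 288.0], [277.0, 288.0]]
0.011 0.015 [[372.0, 294.0], [275.0, 294.0]]
0.011 0.02 [[373.0, 300.0], [274.0, 300.0]]
0.011 0.03 [[377.0, 313.0], [270.0, 313.0]]
35 [-69.32383275  45.59932669] [-66.38967038  55.02008522] [[318.0, 259.0], [318.0, 272.0], [318.0, 281.0]]
40 [-65.93513102  51.10161497] [-62.19106081  60.23079556] [[318.0, 269.0], [318.0, 284.0], [318.0, 293.0]]
45 [-62.2149891  56.2149891] [-57.6895057   64.98311319] [[318.0, 280.0], [318.0, 296.0], [318.0, 306.0]]
50 [-58.25213653  60.90053323] [-52.97968159  69.24087009] [[318.0, 291.0], [318.0, 308.0], [317.0, 319.0]]
```

The tip sits in the notch between skirt and body at about 40°, pressing on the body side, which accounts for the upward force. I'll relieve it upward, then follow the skirt corner's arc.

Emit:
play_rows:
  steps:
    - {"tx": 0, "ty": 0, "tz": 0.015, "roll": 0}
    - {"tx": 0, "ty": 0, "tz": 0.01, "roll": 0}

```text
t: 7.95
tcp_pos: [0.504, -0.0306, 0.0559]
orientation: [-180.0, -0.2, -175.5]
wrist_force: [-9.9, -1.5, 8.9]
finger_gap: 0.603
finger_force: 6.6
```

Emit:
play_rows:
  steps:
    - {"tx": 0.013, "ty": 0.001, "tz": 0.017, "roll": 0}
    - {"tx": 0.014, "ty": 0.001, "tz": 0.016, "roll": 0}
    - {"tx": 0.015, "ty": 0.001, "tz": 0.016, "roll": 0}

```text
t: 8.25
tcp_pos: [0.5088, -0.0302, 0.0608]
orientation: [-180.0, -0.1, -175.5]
wrist_force: [-8.3, -1.3, 8.9]
finger_gap: 0.6
finger_force: 6.0
```

Emit:
play_rows:
  steps:
    - {"tx": 0.015, "ty": 0.001, "tz": 0.015, "roll": 0}
    - {"tx": 0.015, "ty": 0.001, "tz": 0.014, "roll": 0}

```text
t: 8.45
tcp_pos: [0.5122, -0.03, 0.0638]
orientation: [-180.0, -0.1, -175.5]
wrist_force: [-6.4, -1.4, 7.9]
finger_gap: 0.6
finger_force: 5.3
```

Emit:
play_rows:
  steps:
    - {"tx": 0.018, "ty": 0.001, "tz": 0.016, "roll": 0}
    - {"tx": 0.018, "ty": 0.002, "tz": 0.015, "roll": 0}
    - {"tx": 0.02, "ty": 0.002, "tz": 0.015, "roll": 0}

```text
t: 8.75
tcp_pos: [0.5181, -0.0294, 0.0684]
orientation: [-180.0, -0.0, -175.5]
wrist_force: [-4.7, -1.0, 6.9]
finger_gap: 0.596
finger_force: 4.2
```

Emit:
play_rows:
  steps:
    - {"tx": 0.02, "ty": 0.001, "tz": 0.014, "roll": 0}
    - {"tx": 0.02, "ty": 0.002, "tz": 0.014, "roll": 0}
    - {"tx": 0.02, "ty": 0.002, "tz": 0.013, "roll": 0}

```text
t: 9.05
tcp_pos: [0.5244, -0.0289, 0.0725]
orientation: [-180.0, 0.0, -175.5]
wrist_force: [-3.2, -0.8, 5.3]
finger_gap: 0.603
finger_force: 3.0
```

Emit:
play_rows:
  steps:
    - {"tx": 0.025, "ty": 0.002, "tz": 0.012, "roll": 0}
    - {"tx": 0.025, "ty": 0.002, "tz": 0.012, "roll": 0}
    - {"tx": 0.025, "ty": 0.002, "tz": 0.011, "roll": 0}

```text
t: 9.35
tcp_pos: [0.5321, -0.0283, 0.0763]
orientation: [-180.0, 0.0, -175.5]
wrist_force: [-4.3, -1.4, 6.7]
finger_gap: 0.595
finger_force: 3.8
```

Emit:
play_rows:
  steps:
    - {"tx": 0.025, "ty": 0.002, "tz": 0.01, "roll": 0}
    - {"tx": 0.025, "ty": 0.002, "tz": 0.01, "roll": 0}
    - {"tx": 0.025, "ty": 0.002, "tz": 0.009, "roll": 0}

```text
t: 9.65
tcp_pos: [0.5399, -0.0276, 0.0792]
orientation: [-180.0, 0.1, -175.5]
wrist_force: [-3.4, -1.2, 6.2]
finger_gap: 0.602
finger_force: 3.2
```

Emit:
play_rows:
  steps:
    - {"tx": 0.025, "ty": 0.002, "tz": 0.009, "roll": 0}
    - {"tx": 0.025, "ty": 0.002, "tz": 0.008, "roll": 0}
    - {"tx": 0.025, "ty": 0.002, "tz": 0.007, "roll": 0}
    - {"tx": 0.025, "ty": 0.002, "tz": 0.006, "roll": 0}

```text
t: 10.05
tcp_pos: [0.5499, -0.0268, 0.0819]
orientation: [-180.0, 0.1, -175.5]
wrist_force: [-1.0, -0.4, 5.3]
finger_gap: 0.602
finger_force: 2.3
```

Emit:
play_rows:
  steps:
    - {"tx": 0.025, "ty": 0.002, "tz": 0.005, "roll": 0}
    - {"tx": 0.025, "ty": 0.002, "tz": 0.004, "roll": 0}
    - {"tx": 0.025, "ty": 0.002, "tz": 0.003, "roll": 0}

```text
t: 10.35
tcp_pos: [0.557, -0.026, 0.0823]
orientation: [180.0, -0.0, -175.5]
wrist_force: [-0.7, 0.1, -0.4]
finger_gap: 0.6
finger_force: 0.1
```

The force is gone, so the plate appears to have tipped over. I'll raise and retreat to measure it from the top camera.

Emit:
play_rows:
  steps:
    - {"tx": 0, "ty": 0, "tz": 0.1, "roll": 0}
    - {"tx": 0, "ty": 0, "tz": 0.4, "roll": 0}
    - {"tx": -0.3, "ty": 0, "tz": 0.3, "roll": 0}
    - {"tx": -0.5, "ty": 0, "tz": 0, "roll": 0}
    - {"tx": -0.5, "ty": 0, "tz": 0, "roll": 0}

```text
t: 10.85
tcp_pos: [0.4259, -0.0261, 0.1634]
orientation: [-180.0, 0.1, -175.5]
wrist_force: [-0.7, 0.5, 1.0]
finger_gap: 0.6
finger_force: 0.0
```

Emit:
play_rows:
  steps:
    - {"tx": -0.5, "ty": 0, "tz": 0, "roll": 0}
    - {"tx": -0.2, "ty": 0, "tz": 0, "roll": 0}
    - {"tx": 0, "ty": 0, "tz": 0, "roll": 0}

```text
t: 11.15
tcp_pos: [0.355, -0.0261, 0.1635]
orientation: [-180.0, 0.1, -175.5]
wrist_force: [1.4, 0.3, 0.7]
finger_gap: 0.602
finger_force: 0.0
```

```bash
python3 -c "
from h import *
look('p6')
scene('s6')
a=cv2.imread('pics/p6.png');b=cv2.imread('pics/s6.png')
cv2.imwrite('pics/v6.png',cv2.hconcat([a[:,200:680][:440,:420],b[160:600,120:500]]))"
```

```text
t 11.2 X 353.2756263505084 Y -54.60309117245433 z 163.3331920387229 [ 0.7 -0.8  0.6]
```

View pics/v6.png

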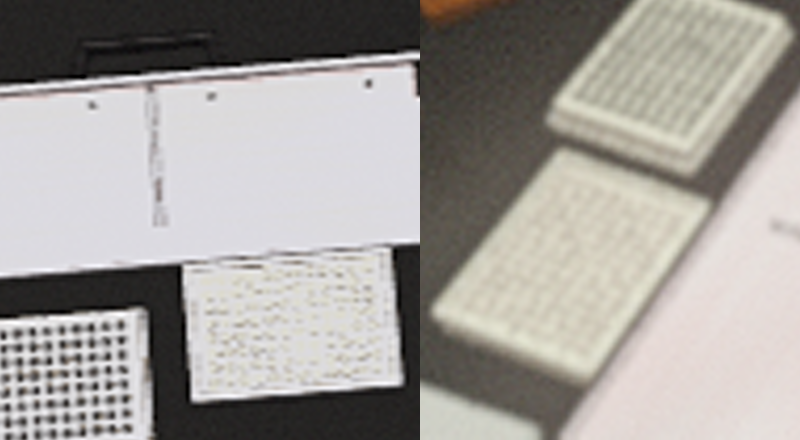

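The plate fell back to lying bottom up against the sill: in the view, its edge runs (185,265)–(390,247) along the tray front. It was near balance when I lifted away too early. I'll measure it and repeat, this time pushing on past vertical.

```bash
python3 -c "
from h import *
import pickle
c=pickle.load(open('c0.pkl','rb'))['top']
f=np.array([[393,402],[603,384],[384,265],[590,247]])/4.2+[190,130]
w=ray(c,f,.0144)[:,:2]*1000
for p in w: print(p, 'X',p[0]*np.cos(A)+p[1]*np.sin(A),'Y',p[1]*np.cos(A)-p[0]*np.sin(A))
# upright plate shift check
from rig import r
n=r.read_camera('top')
a=c['pixels'][200:245,218:276].astype(int);b=n['pixels'][200:245,218:276].astype(int);print('upright diff',abs(a-b).mean())
"
```

```text
[479.95826226  27.7309915 ] X 480.63625405271193 Y -10.850469750809033
[490.83933437 -99.88105633] X 481.2479279332239 Y -138.9241139437482
[564.34352171  34.00651883] X 565.252988868536 Y -11.362763692792448
[575.36994033 -92.63568828] X 566.0873212636872 Y -138.48134777739483
upright diff 7.424137931034482
```

Emit:
play_rows:
  steps:
    - {"tx": 0.3, "ty": -0.05, "tz": -0.3, "roll": 0}
    - {"tx": 0.3, "ty": -0.05, "tz": -0.3, "roll": 0}
    - {"tx": 0.25, "ty": 0, "tz": -0.35, "roll": 0}
    - {"tx": 0.15, "ty": 0, "tz": -0.35, "roll": 0}
    - {"tx": 0, "ty": 0, "tz": -0.2, "roll": 0}

```text
t: 11.8
tcp_pos: [0.4576, -0.036, 0.0087]
orientation: [180.0, -0.2, -175.5]
wrist_force: [-0.7, -0.9, 0.0]
finger_gap: 0.598
finger_force: 0.0
```

Emit:
play_rows:
  steps:
    - {"tx": 0, "ty": 0, "tz": -0.08, "roll": 0}
    - {"tx": 0, "ty": 0, "tz": 0, "roll": 0}
    - {"tx": 0.04, "ty": 0.003, "tz": 0, "roll": 0}
    - {"tx": 0.04, "ty": 0.003, "tz": 0, "roll": 0}
    - {"tx": 0.04, "ty": 0.003, "tz": 0, "roll": 0}

```text
t: 12.3
tcp_pos: [0.4701, -0.0352, 0.0056]
orientation: [-180.0, 0.1, -175.5]
wrist_force: [0.8, -0.1, 1.1]
finger_gap: 0.598
finger_force: 0.0
```

Emit:
play_rows:
  steps:
    - {"tx": 0.03, "ty": 0.002, "tz": 0, "roll": 0}
    - {"tx": 0.03, "ty": 0.002, "tz": 0, "roll": 0}
    - {"tx": 0, "ty": 0, "tz": 0, "roll": 0}

```text
t: 12.6
tcp_pos: [0.4753, -0.0348, 0.0045]
orientation: [-180.0, 0.0, -175.5]
wrist_force: [-0.1, 0.2, -1.1]
finger_gap: 0.6
finger_force: 0.0
```

Emit:
play_rows:
  steps:
    - {"tx": 0.02, "ty": 0.002, "tz": 0, "roll": 0}
    - {"tx": 0.02, "ty": 0.002, "tz": 0.005, "roll": 0}
    - {"tx": 0.01, "ty": 0.001, "tz": 0, "roll": 0}

```text
t: 12.9
tcp_pos: [0.48, -0.0343, 0.0049]
orientation: [-180.0, 0.0, -175.5]
wrist_force: [-0.4, 0.8, -0.2]
finger_gap: 0.599
finger_force: 0.3
```

Emit:
play_rows:
  steps:
    - {"tx": 0.01, "ty": 0.001, "tz": 0, "roll": 0}
    - {"tx": 0.01, "ty": 0.001, "tz": 0, "roll": 0}
    - {"tx": 0.01, "ty": 0.001, "tz": 0, "roll": 0}

```text
t: 13.2
tcp_pos: [0.4817, -0.0342, 0.0047]
orientation: [-180.0, -0.1, -175.5]
wrist_force: [-10.3, -2.5, 6.6]
finger_gap: 0.6
finger_force: 5.1
```

Emit:
play_rows:
  steps:
    - {"tx": 0.004, "ty": 0, "tz": 0.02, "roll": 0}
    - {"tx": 0, "ty": 0, "tz": 0.02, "roll": 0}
    - {"tx": 0.002, "ty": 0, "tz": 0.02, "roll": 0}
    - {"tx": 0.004, "ty": 0, "tz": 0.02, "roll": 0}
    - {"tx": 0.004, "ty": 0, "tz": 0.02, "roll": 0}

```text
t: 13.7
tcp_pos: [0.4831, -0.0342, 0.0145]
orientation: [-180.0, -0.1, -175.5]
wrist_force: [-5.3, -2.1, 1.3]
finger_gap: 0.603
finger_force: 2.8
```

Emit:
play_rows:
  steps:
    - {"tx": 0.005, "ty": 0, "tz": 0.02, "roll": 0}
    - {"tx": 0.006, "ty": 0, "tz": 0.02, "roll": 0}
    - {"tx": 0.006, "ty": 0.001, "tz": 0.02, "roll": 0}
    - {"tx": 0.007, "ty": 0.001, "tz": 0.02, "roll": 0}
    - {"tx": 0.008, "ty": 0.001, "tz": 0.02, "roll": 0}

```text
t: 14.2
tcp_pos: [0.4857, -0.0339, 0.0243]
orientation: [-180.0, -0.2, -175.5]
wrist_force: [-8.9, -2.8, 2.7]
finger_gap: 0.598
finger_force: 4.6
```

Emit:
play_rows:
  steps:
    - {"tx": 0.008, "ty": 0.001, "tz": 0.02, "roll": 0}
    - {"tx": 0.008, "ty": 0.001, "tz": 0.022, "roll": 0}
    - {"tx": 0.008, "ty": 0.001, "tz": 0.025, "roll": 0}
    - {"tx": 0.009, "ty": 0.001, "tz": 0.025, "roll": 0}
    - {"tx": 0.01, "ty": 0.001, "tz": 0.025, "roll": 0}

```text
t: 14.7
tcp_pos: [0.4905, -0.0334, 0.0364]
orientation: [-180.0, -0.2, -175.5]
wrist_force: [-5.6, -1.8, 3.8]
finger_gap: 0.601
finger_force: 3.6
```

Emit:
play_rows:
  steps:
    - {"tx": 0.011, "ty": 0.001, "tz": 0.022, "roll": 0}
    - {"tx": 0.012, "ty": 0.001, "tz": 0.022, "roll": 0}
    - {"tx": 0.013, "ty": 0.001, "tz": 0.022, "roll": 0}
    - {"tx": 0.013, "ty": 0.001, "tz": 0.022, "roll": 0}

```text
t: 15.1
tcp_pos: [0.4957, -0.0331, 0.0454]
orientation: [-180.0, -0.1, -175.5]
wrist_force: [-6.6, -1.7, 4.6]
finger_gap: 0.597
finger_force: 3.6
```

Emit:
play_rows:
  steps:
    - {"tx": 0.015, "ty": 0.001, "tz": 0.021, "roll": 0}
    - {"tx": 0.016, "ty": 0.001, "tz": 0.021, "roll": 0}
    - {"tx": 0.017, "ty": 0.001, "tz": 0.021, "roll": 0}
    - {"tx": 0.017, "ty": 0.001, "tz": 0.021, "roll": 0}
    - {"tx": 0.017, "ty": 0.002, "tz": 0.02, "roll": 0}

```text
t: 15.6
tcp_pos: [0.5041, -0.0324, 0.0561]
orientation: [-180.0, -0.1, -175.5]
wrist_force: [-5.7, -1.0, 5.6]
finger_gap: 0.604
finger_force: 4.2
```

Emit:
play_rows:
  steps:
    - {"tx": 0.015, "ty": 0.001, "tz": 0.016, "roll": 0}
    - {"tx": 0.015, "ty": 0.001, "tz": 0.016, "roll": 0}
    - {"tx": 0.016, "ty": 0.001, "tz": 0.016, "roll": 0}
    - {"tx": 0.017, "ty": 0.001, "tz": 0.015, "roll": 0}
    - {"tx": 0.018, "ty": 0.001, "tz": 0.015, "roll": 0}

```text
t: 16.1
tcp_pos: [0.5126, -0.0318, 0.0641]
orientation: [-180.0, -0.0, -175.5]
wrist_force: [-6.1, -1.0, 6.3]
finger_gap: 0.598
finger_force: 4.0
```

Matches the earlier path. Continuing.

Emit:
play_rows:
  steps:
    - {"tx": 0.019, "ty": 0.001, "tz": 0.016, "roll": 0}
    - {"tx": 0.02, "ty": 0.002, "tz": 0.015, "roll": 0}
    - {"tx": 0.02, "ty": 0.002, "tz": 0.014, "roll": 0}
    - {"tx": 0.021, "ty": 0.002, "tz": 0.014, "roll": 0}
    - {"tx": 0.021, "ty": 0.002, "tz": 0.014, "roll": 0}

```text
t: 16.6
tcp_pos: [0.5231, -0.0309, 0.0716]
orientation: [-180.0, 0.0, -175.5]
wrist_force: [-3.2, -0.5, 4.7]
finger_gap: 0.603
finger_force: 2.9
```

Emit:
play_rows:
  steps:
    - {"tx": 0.025, "ty": 0.002, "tz": 0.013, "roll": 0}
    - {"tx": 0.025, "ty": 0.002, "tz": 0.013, "roll": 0}
    - {"tx": 0.025, "ty": 0.002, "tz": 0.012, "roll": 0}
    - {"tx": 0.025, "ty": 0.002, "tz": 0.011, "roll": 0}
    - {"tx": 0.025, "ty": 0.002, "tz": 0.01, "roll": 0}

```text
t: 17.1
tcp_pos: [0.5359, -0.0299, 0.0777]
orientation: [-180.0, 0.1, -175.5]
wrist_force: [-2.5, 0.4, 5.8]
finger_gap: 0.597
finger_force: 3.0
```

```bash
cat >>h.py <<'E'
def wr(phis):
    from rig import r
    w=r.read_camera('wrist');g=w['pixels'][:,305:332].mean((1,2))
    print('col',{i:int(g[i]) for i in range(230,400,5)})
    X=np.array([np.cos(A),np.sin(A),0]);Y=np.array([-np.sin(A),np.cos(A),0])
    for ph in phis:
        f=np.radians(ph);e=np.array([-np.cos(f),np.sin(f)]);t=np.array([np.sin(f),np.cos(f)])
        R=np.array([0,6])+3*np.sin(f)*t
        s=R+82.5*e;b=R-9.4*t+79.5*e;u=s+5*t
        q=[X*(.571+k[0]/1e3)+Y*-.074+[0,0,k[1]/1e3] for k in(b,s,u,R+5*t-3*e)]
        print(ph,'body corner, skirt corner, top, far end rows',proj(w,q)[:,1].round())
E
python3 -c "
from h import *
wr([65,70,75,80])"
```

```text
col {230: 22, 235: 23, 240: 27, 245: 28, 250: 30, 255: 55, 260: 51, 265: 174, 270: 174, 275: 175, 280: 108, 285: 176, 290: 168, 295: 170, 300: 228, 305: 240, 310: 238, 315: 240, 320: 238, 325: 241, 330: 238, 335: 240, 340: 238, 345: 239, 350: 239, 355: 57, 360: 50, 365: 48, 370: 46, 375: 43, 380: 41, 385: 37, 390: 34, 395: 31}
65 body corner, skirt corner, top, far end rows [258. 276. 285. 268.]
70 body corner, skirt corner, top, far end rows [271. 289. 298. 268.]
75 body corner, skirt corner, top, far end rows [284. 302. 311. 267.]
80 body corner, skirt corner, top, far end rows [296. 314. 322. 267.]
```

Emit:
play_rows:
  steps:
    - {"tx": 0.025, "ty": 0.002, "tz": 0.01, "roll": 0}
    - {"tx": 0.025, "ty": 0.002, "tz": 0.009, "roll": 0}
    - {"tx": 0.025, "ty": 0.002, "tz": 0.009, "roll": 0}
    - {"tx": 0.025, "ty": 0.002, "tz": 0.007, "roll": 0}
    - {"tx": 0.025, "ty": 0.002, "tz": 0.006, "roll": 0}

```text
t: 17.65
tcp_pos: [0.5485, -0.0288, 0.0814]
orientation: [-180.0, 0.0, -175.5]
wrist_force: [-1.3, 0.1, 6.0]
finger_gap: 0.601
finger_force: 2.3
```

```bash
python3 -c "
from h import *
wr([65,70,75,80,85])"
```

```text
col {230: 23, 235: 22, 240: 56, 245: 54, 250: 75, 255: 46, 260: 71, 265: 162, 270: 175, 275: 177, 280: 95, 285: 177, 290: 171, 295: 171, 300: 230, 305: 237, 310: 241, 315: 238, 320: 239, 325: 239, 330: 238, 335: 240, 340: 235, 345: 235, 350: 116, 355: 54, 360: 49, 365: 47, 370: 45, 375: 41, 380: 38, 385: 34, 390: 32, 395: 29}
65 body corner, skirt corner, top, far end rows [236. 253. 262. 253.]
70 body corner, skirt corner, top, far end rows [248. 266. 275. 253.]
75 body corner, skirt corner, top, far end rows [261. 279. 287. 252.]
80 body corner, skirt corner, top, far end rows [273. 291. 299. 252.]
85 body corner, skirt corner, top, far end rows [285. 302. 310. 251.]
```

Emit:
play_rows:
  steps:
    - {"tx": 0.02, "ty": 0.002, "tz": 0.003, "roll": 0}
    - {"tx": 0.02, "ty": 0.002, "tz": 0.003, "roll": 0}

```text
t: 17.9
tcp_pos: [0.5526, -0.0285, 0.0821]
orientation: [-180.0, 0.1, -175.5]
wrist_force: [-1.8, -0.6, 5.7]
finger_gap: 0.6
finger_force: 2.4
```

```bash
python3 -c "
from h import *
wr([75,80,85])"
```

```text
col {230: 22, 235: 62, 240: 64, 245: 60, 250: 49, 255: 75, 260: 82, 265: 159, 270: 176, 275: 176, 280: 94, 285: 177, 290: 169, 295: 188, 300: 235, 305: 240, 310: 237, 315: 238, 320: 238, 325: 236, 330: 238, 335: 237, 340: 239, 345: 112, 350: 112, 355: 53, 360: 44, 365: 43, 370: 39, 375: 37, 380: 34, 385: 31, 390: 28, 395: 25}
75 body corner, skirt corner, top, far end rows [254. 272. 280. 248.]
80 body corner, skirt corner, top, far end rows [266. 284. 292. 247.]
85 body corner, skirt corner, top, far end rows [278. 296. 303. 247.]
```

Emit:
play_rows:
  steps:
    - {"tx": 0.02, "ty": 0.002, "tz": 0.001, "roll": 0}
    - {"tx": 0.02, "ty": 0.002, "tz": 0.001, "roll": 0}

```text
t: 18.15
tcp_pos: [0.5563, -0.028, 0.0815]
orientation: [180.0, 0.0, -175.5]
wrist_force: [0.5, -0.2, 0.1]
finger_gap: 0.601
finger_force: 0.1
```

```bash
python3 -c "
from h import *
wr([75,80,85,90])"
```

```text
col {230: 60, 235: 72, 240: 75, 245: 47, 250: 46, 255: 47, 260: 49, 265: 96, 270: 177, 275: 176, 280: 144, 285: 165, 290: 178, 295: 169, 300: 226, 305: 240, 310: 239, 315: 238, 320: 238, 325: 240, 330: 237, 335: 235, 340: 218, 345: 113, 350: 132, 355: 36, 360: 46, 365: 44, 370: 41, 375: 39, 380: 35, 385: 33, 390: 30, 395: 26}
75 body corner, skirt corner, top, far end rows [248. 266. 275. 244.]
80 body corner, skirt corner, top, far end rows [261. 279. 287. 244.]
85 body corner, skirt corner, top, far end rows [273. 291. 299. 243.]
90 body corner, skirt corner, top, far end rows [284. 302. 309. 243.]
```

The plate still stands at about 82°, resting on the fingers; zero force is just near-balance. So the first time I really did leave too early. Continuing past vertical.

Emit:
play_rows:
  steps:
    - {"tx": 0.02, "ty": 0.002, "tz": 0.002, "roll": 0}
    - {"tx": 0.02, "ty": 0.002, "tz": 0.002, "roll": 0}
    - {"tx": 0.02, "ty": 0.002, "tz": 0.002, "roll": 0}

```text
t: 18.5
tcp_pos: [0.5622, -0.0274, 0.0821]
orientation: [-180.0, -0.0, -175.5]
wrist_force: [-0.6, -0.7, 0.1]
finger_gap: 0.602
finger_force: 0.3
```

```bash
python3 -c "
from h import *
wr([75,80,85,90])"
```

```text
col {230: 82, 235: 92, 240: 90, 245: 96, 250: 96, 255: 65, 260: 50, 265: 102, 270: 176, 275: 174, 280: 149, 285: 164, 290: 175, 295: 179, 300: 232, 305: 239, 310: 237, 315: 237, 320: 238, 325: 236, 330: 236, 335: 206, 340: 111, 345: 174, 350: 36, 355: 43, 360: 39, 365: 38, 370: 35, 375: 31, 380: 29, 385: 26, 390: 25, 395: 22}
75 body corner, skirt corner, top, far end rows [238. 256. 265. 237.]
80 body corner, skirt corner, top, far end rows [251. 269. 277. 237.]
85 body corner, skirt corner, top, far end rows [263. 281. 289. 237.]
90 body corner, skirt corner, top, far end rows [274. 292. 299. 236.]
```

Emit:
play_rows:
  steps:
    - {"tx": 0.02, "ty": 0.002, "tz": 0, "roll": 0}
    - {"tx": 0.02, "ty": 0.002, "tz": 0, "roll": 0}
    - {"tx": 0.02, "ty": 0.002, "tz": 0, "roll": 0}
    - {"tx": 0.02, "ty": 0.002, "tz": 0, "roll": 0}
    - {"tx": 0.02, "ty": 0.002, "tz": 0, "roll": 0}

```text
t: 19.05
tcp_pos: [0.5724, -0.0265, 0.0825]
orientation: [-180.0, 0.0, -175.5]
wrist_force: [0.4, -1.1, 3.6]
finger_gap: 0.602
finger_force: 1.7
```

```bash
python3 -c "
from h import *
wr([80,85,90,95])"
```

```text
col {230: 46, 235: 55, 240: 102, 245: 70, 250: 49, 255: 106, 260: 54, 265: 110, 270: 171, 275: 172, 280: 178, 285: 173, 290: 176, 295: 206, 300: 233, 305: 237, 310: 240, 315: 237, 320: 233, 325: 235, 330: 112, 335: 108, 340: 54, 345: 49, 350: 47, 355: 39, 360: 37, 365: 34, 370: 31, 375: 29, 380: 27, 385: 25, 390: 23, 395: 22}
80 body corner, skirt corner, top, far end rows [233. 252. 261. 226.]
85 body corner, skirt corner, top, far end rows [246. 264. 273. 225.]
90 body corner, skirt corner, top, far end rows [258. 276. 283. 225.]
95 body corner, skirt corner, top, far end rows [269. 286. 293. 224.]
```

Emit:
play_rows:
  steps:
    - {"tx": 0.02, "ty": 0.002, "tz": 0, "roll": 0}
    - {"tx": 0.02, "ty": 0.002, "tz": 0, "roll": 0}
    - {"tx": 0.02, "ty": 0.002, "tz": 0, "roll": 0}
    - {"tx": 0.02, "ty": 0.002, "tz": 0, "roll": 0}
    - {"tx": 0.02, "ty": 0.002, "tz": 0, "roll": 0}

```text
t: 19.6
tcp_pos: [0.5822, -0.0255, 0.0822]
orientation: [-180.0, -0.0, -175.5]
wrist_force: [0.6, -2.0, 2.8]
finger_gap: 0.601
finger_force: 1.6
```

```bash
python3 -c "
from h import *
wr([85,95,105])"
```

```text
col {230: 49, 235: 112, 240: 50, 245: 71, 250: 60, 255: 60, 260: 65, 265: 115, 270: 169, 275: 168, 280: 140, 285: 170, 290: 157, 295: 191, 300: 229, 305: 238, 310: 235, 315: 238, 320: 108, 325: 107, 330: 250, 335: 48, 340: 46, 345: 44, 350: 42, 355: 35, 360: 31, 365: 30, 370: 27, 375: 26, 380: 24, 385: 22, 390: 21, 395: 20}
85 body corner, skirt corner, top, far end rows [229. 248. 257. 214.]
95 body corner, skirt corner, top, far end rows [254. 271. 278. 213.]
105 body corner, skirt corner, top, far end rows [274. 290. 295. 212.]
```

Now at about 100°, past balance. I'll release it forward and up, then retreat to measure.

Emit:
play_rows:
  steps:
    - {"tx": 0.03, "ty": 0.002, "tz": 0, "roll": 0}
    - {"tx": 0.03, "ty": 0.002, "tz": 0.02, "roll": 0}
    - {"tx": 0.03, "ty": 0.002, "tz": 0.04, "roll": 0}
    - {"tx": 0.02, "ty": 0.002, "tz": 0.1, "roll": 0}
    - {"tx": 0, "ty": 0, "tz": 0.2, "roll": 0}

```text
t: 20.15
tcp_pos: [0.5925, -0.0244, 0.1177]
orientation: [180.0, -0.2, -175.5]
wrist_force: [-0.4, -0.0, 0.3]
finger_gap: 0.6
finger_force: 0.0
```

Emit:
play_rows:
  steps:
    - {"tx": -0.2, "ty": 0, "tz": 0.4, "roll": 0}
    - {"tx": -0.5, "ty": 0, "tz": 0, "roll": 0}
    - {"tx": -0.5, "ty": 0, "tz": 0, "roll": 0}
    - {"tx": -0.5, "ty": 0, "tz": 0, "roll": 0}
    - {"tx": -0.5, "ty": 0, "tz": 0, "roll": 0}

```text
t: 20.65
tcp_pos: [0.3713, -0.0245, 0.1588]
orientation: [180.0, 0.0, -175.5]
wrist_force: [-0.7, -0.8, 1.1]
finger_gap: 0.605
finger_force: 0.0
```

```bash
cat >pl.py <<'E'
from h import *
import pickle
c=look('p7')
c0=pickle.load(open('c0.pkl','rb'))['top']
for nm,d in(('now',c),('ref',c0)):
    # dark fraction inside tray bay and in front of sill, tray frame grid
    def at(X,Y,z):
        p=[X*np.cos(A)-Y*np.sin(A),X*np.sin(A)+Y*np.cos(A),z];u=proj(d,np.array(p)/1e3)[0].round().astype(int);return int(d['pixels'][u[1],u[0]].min())
    print(nm,'front',[at(X,-75,.0) for X in range(480,560,10)],'bay Y-75',[[at(X,Y,16) for X in range(572,690,4)] for Y in(-75,-79)])
# wells as dark blobs
g=c['pixels'][130:210,270:350].min(2).astype(np.uint8)
k=cv2.resize(g,None,fx=4,fy=4,interpolation=cv2.INTER_CUBIC)
th=(k<140).astype(np.uint8)
n,l,s,ce=cv2.connectedComponentsWithStats(th)
B=[(ce[i]/4+[270-.375,130-.375]) for i in range(1,n) if 15<s[i,4]<300]
print(len(B))
if len(B)>20:
    w=(ray(c,B,.0164)[:,:2]*1000);Q=np.c_[w[:,0]*np.cos(A)+w[:,1]*np.sin(A),w[:,1]*np.cos(A)-w[:,0]*np.sin(A)]
    m=np.median(Q,0);Q=Q[(abs(Q-m)<[45,65]).all(1)].astype(np.float32)
    print(len(Q),cv2.minAreaRect(Q),Q.mean(0),'tray ctr X',568.7+60)
E
python3 pl.py
```

```text
t 20.7 X 361.7201892928152 Y -53.46687206633863 z 159.58413327634264 [0.8 0.7 1.3]
now front [38, 35, 37, 36, 33, 37, 35, 34] bay Y-75 [[222, 221, 208, 80, 228, 177, 228, 195, 198, 213, 152, 231, 155, 213, 174, 197, 146, 151, 151, 161, 213, 146, 224, 216, 220, 219, 222, 208, 208, 199], [222, 220, 190, 107, 212, 129, 218, 155, 136, 219, 69, 221, 98, 186, 131, 119, 49, 65, 99, 56, 210, 93, 226, 222, 220, 219, 222, 208, 190, 225]]
ref front [205, 200, 220, 220, 219, 197, 211, 31] bay Y-75 [[221, 220, 220, 220, 218, 219, 219, 219, 219, 219, 219, 219, 219, 219, 219, 219, 219, 220, 219, 219, 219, 219, 219, 219, 219, 217, 221, 207, 207, 199], [222, 220, 219, 219, 219, 219, 219, 219, 219, 219, 218, 219, 219, 219, 219, 219, 219, 219, 219, 219, 219, 218, 219, 219, 219, 218, 221, 207, 189, 224]]
97
93 ((617.7265625, -77.23188781738281), (77.30374908447266, 106.9515151977539), 0.49382665753364563) [622.29315 -74.31269] tray ctr X 628.7
```

It flipped: the wells now show in the bay at about X 618 (tray frame, 1° or less off square), and the bench in front is clear. Now I'll come down behind it just above the sill and push it home.

Emit:
play_rows:
  steps:
    - {"tx": 0.45, "ty": -0.03, "tz": -0.2, "roll": 0}
    - {"tx": 0.45, "ty": -0.03, "tz": -0.2, "roll": 0}
    - {"tx": 0.45, "ty": 0, "tz": -0.2, "roll": 0}
    - {"tx": 0.43, "ty": 0, "tz": -0.2, "roll": 0}
    - {"tx": 0, "ty": 0, "tz": -0.3, "roll": 0}

```text
t: 21.2
tcp_pos: [0.5558, -0.0305, 0.0476]
orientation: [-180.0, 0.1, -175.5]
wrist_force: [-0.6, 0.6, -0.5]
finger_gap: 0.6
finger_force: 0.0
```

Emit:
play_rows:
  steps:
    - {"tx": 0, "ty": 0, "tz": -0.3, "roll": 0}
    - {"tx": 0, "ty": 0, "tz": -0.1, "roll": 0}
    - {"tx": 0, "ty": 0, "tz": 0, "roll": 0}

```text
t: 21.5
tcp_pos: [0.5503, -0.0305, 0.0075]
orientation: [180.0, -0.1, -175.5]
wrist_force: [-0.3, 0.4, 0.4]
finger_gap: 0.602
finger_force: 0.0
```

Emit:
play_rows:
  steps:
    - {"tx": 0.04, "ty": 0.003, "tz": 0.007, "roll": 0}
    - {"tx": 0.04, "ty": 0.003, "tz": 0, "roll": 0}
    - {"tx": 0.04, "ty": 0.003, "tz": 0, "roll": 0}
    - {"tx": 0.04, "ty": 0.003, "tz": 0, "roll": 0}
    - {"tx": 0.04, "ty": 0.003, "tz": 0, "roll": 0}

```text
t: 22.0
tcp_pos: [0.5717, -0.0291, 0.0095]
orientation: [-180.0, 0.0, -175.5]
wrist_force: [-0.7, -0.2, 0.5]
finger_gap: 0.6
finger_force: 0.0
```

Emit:
play_rows:
  steps:
    - {"tx": 0.04, "ty": 0.003, "tz": 0, "roll": 0}
    - {"tx": 0.04, "ty": 0.003, "tz": 0, "roll": 0}
    - {"tx": 0.03, "ty": 0.003, "tz": 0, "roll": 0}
    - {"tx": 0.03, "ty": 0.003, "tz": 0, "roll": 0}

```text
t: 22.4
tcp_pos: [0.5852, -0.0279, 0.0089]
orientation: [180.0, -0.0, -175.5]
wrist_force: [-1.1, 0.1, 0.7]
finger_gap: 0.594
finger_force: 0.2
```

Emit:
play_rows:
  steps:
    - {"tx": 0.02, "ty": 0.002, "tz": 0, "roll": 0}
    - {"tx": 0.02, "ty": 0.002, "tz": 0, "roll": 0}

```text
t: 22.6
tcp_pos: [0.5892, -0.0275, 0.0089]
orientation: [180.0, -0.0, -175.5]
wrist_force: [0.8, 0.9, 0.2]
finger_gap: 0.596
finger_force: 0.1
```

Emit:
play_rows:
  steps:
    - {"tx": 0.01, "ty": 0.001, "tz": 0, "roll": 0}
    - {"tx": 0.01, "ty": 0.001, "tz": 0, "roll": 0}
    - {"tx": 0.01, "ty": 0.001, "tz": 0, "roll": 0}

```text
t: 22.9
tcp_pos: [0.5921, -0.0272, 0.009]
orientation: [-180.0, -0.0, -175.5]
wrist_force: [-0.1, -0.9, 0.3]
finger_gap: 0.6
finger_force: 0.1
```

Emit:
play_rows:
  steps:
    - {"tx": 0.01, "ty": 0.001, "tz": 0, "roll": 0}
    - {"tx": 0.01, "ty": 0.001, "tz": 0, "roll": 0}

```text
t: 23.1
tcp_pos: [0.5941, -0.027, 0.009]
orientation: [180.0, -0.0, -175.5]
wrist_force: [-0.5, 0.4, -0.4]
finger_gap: 0.599
finger_force: 0.1
```

Emit:
play_rows:
  steps:
    - {"tx": 0.01, "ty": 0.001, "tz": 0, "roll": 0}
    - {"tx": 0.01, "ty": 0.001, "tz": 0, "roll": 0}

```text
t: 23.3
tcp_pos: [0.5961, -0.0268, 0.009]
orientation: [-180.0, -0.0, -175.5]
wrist_force: [-1.0, -0.3, 0.1]
finger_gap: 0.598
finger_force: 0.1
```

Emit:
play_rows:
  steps:
    - {"tx": 0.01, "ty": 0.001, "tz": 0, "roll": 0}

```text
t: 23.4
tcp_pos: [0.5965, -0.0269, 0.0089]
orientation: [-180.0, -0.1, -175.5]
wrist_force: [-6.2, -1.1, 3.2]
finger_gap: 0.603
finger_force: 3.1
```

Emit:
play_rows:
  steps:
    - {"tx": 0.01, "ty": 0.001, "tz": 0, "roll": 0}

```text
t: 23.5
tcp_pos: [0.5967, -0.0269, 0.0088]
orientation: [-180.0, -0.2, -175.5]
wrist_force: [-10.5, -2.9, 5.5]
finger_gap: 0.601
finger_force: 5.5
```

Firm contact against the rail (10 N, at the expected depth). I'll back off, retreat and check.

Emit:
play_rows:
  steps:
    - {"tx": 0, "ty": 0, "tz": 0, "roll": 0}
    - {"tx": -0.02, "ty": -0.002, "tz": 0, "roll": 0}
    - {"tx": -0.05, "ty": -0.004, "tz": 0, "roll": 0}
    - {"tx": -0.1, "ty": -0.008, "tz": 0.1, "roll": 0}
    - {"tx": -0.2, "ty": 0, "tz": 0.4, "roll": 0}

```text
t: 24.0
tcp_pos: [0.5585, -0.0279, 0.056]
orientation: [179.9, -0.4, -175.5]
wrist_force: [0.3, 0.6, 0.3]
finger_gap: 0.601
finger_force: 0.0
```

Emit:
play_rows:
  steps:
    - {"tx": -0.4, "ty": 0, "tz": 0.4, "roll": 0}
    - {"tx": -0.5, "ty": 0, "tz": 0.4, "roll": 0}
    - {"tx": -0.5, "ty": 0, "tz": 0.2, "roll": 0}
    - {"tx": -0.5, "ty": 0, "tz": 0, "roll": 0}
    - {"tx": 0, "ty": 0, "tz": 0, "roll": 0}

```text
t: 24.5
tcp_pos: [0.3857, -0.0279, 0.1461]
orientation: [-180.0, 0.2, -175.5]
wrist_force: [0.8, -0.1, 0.3]
finger_gap: 0.596
finger_force: 0.0
```

```bash
python3 pl.py; python3 - <<'E'
from h import *
import pickle
c0=pickle.load(open('c0.pkl','rb'))['top']
from rig import r
d=r.read_camera('top')
def prof(d,Y,z=16):
    Xs=np.arange(575,692,1.);P=np.c_[Xs*np.cos(A)-Y*np.sin(A),Xs*np.sin(A)+Y*np.cos(A),Xs*0+z]/1e3
    u=proj(d,P).astype(np.float32);return cv2.remap(d['pixels'].min(2),u[None,:,0],u[None,:,1],cv2.INTER_LINEAR)[0].astype(int)
for z0,z1,nm in((-100,-85,'right'),(-65,-50,'left')):pass
for lo,hi,nm in((-136,-80,'R'),(-70,-14,'L')):
    m=np.mean([prof(d,Y)-prof(c0,Y) for Y in np.arange(lo,hi,.5)],0);print(nm,m[:112:2].round().astype(int).tolist())
a=cv2.matchTemplate(d['pixels'][180:260,200:300],c0['pixels'][200:242,220:276],cv2.TM_CCOEFF_NORMED);print('upright at',cv2.minMaxLoc(a)[1::2],'exp (20,20)')
a=cv2.matchTemplate(d['pixels'][230:256,340:368],c0['pixels'][238:248,348:360],cv2.TM_CCOEFF_NORMED);print('vial',cv2.minMaxLoc(a)[1::2],'exp (8,8)')
E
```

```text
t 24.55 X 384.7925662145368 Y -59.04051961502739 z 145.86377905633736 [0.4 0.2 0.2]
now front [134, 32, 36, 35, 32, 33, 34, 38] bay Y-75 [[221, 220, 219, 220, 219, 221, 151, 219, 229, 211, 151, 232, 130, 214, 175, 197, 146, 150, 151, 161, 213, 123, 229, 171, 228, 179, 194, 225, 205, 199], [221, 219, 219, 219, 219, 220, 187, 221, 229, 215, 69, 220, 97, 185, 129, 119, 50, 64, 98, 56, 210, 71, 233, 112, 213, 135, 156, 225, 186, 224]]
ref front [205, 200, 220, 220, 219, 197, 211, 31] bay Y-75 [[221, 220, 220, 220, 218, 219, 219, 219, 219, 219, 219, 219, 219, 219, 219, 219, 219, 220, 219, 219, 219, 219, 219, 219, 219, 217, 221, 207, 207, 199], [222, 220, 219, 219, 219, 219, 219, 219, 219, 219, 218, 219, 219, 219, 219, 219, 219, 219, 219, 219, 219, 218, 219, 219, 219, 218, 221, 207, 189, 224]]
95
93 ((639.9988403320312, -72.71003723144531), (86.25474548339844, 100.80398559570312), 0.17217454314231873) [641.52496 -72.8496 ] tray ctr X 628.7
R [0, 0, 0, 0, 0, 0, 0, 0, 1, 2, -6, -37, -33, -68, -39, 3, -9, -54, -79, -59, -16, -34, -75, -64, -28, -11, -53, -74, -49, -10, -33, -70, -68, -35, -17, -50, -75, -54, -17, -31, -72, -74, -32, -17, -58, -80, -50, -12, -25, -70, -71, -34, 9, 38, 17, -2]
L [0, 0, 0, 0, 0, 0, 0, 0, 1, 2, -8, -44, -35, -72, -43, 3, -12, -59, -90, -57, -17, -30, -75, -76, -34, -14, -62, -86, -59, -14, -32, -77, -81, -35, -12, -56, -83, -50, -10, -36, -77, -77, -35, -19, -58, -82, -54, -13, -29, -75, -80, -34, 11, 43, 18, -3]
upright at (0.848038375377655, (20, 20)) exp (20,20)
vial (0.9865189790725708, (8, 8)) exp (8,8)
```

Both halves of the well pattern match, so the plate is square. Its centre reads at home within calibration, and the other plate and the vial have not moved. Handing in.

```bash
python3 -c "
from rig import r
print(r.close_job())"
```

```text
the job is handed in; nothing more can be done
None
```

The bottom-up plate was flipped into the tray and pushed flush and square against the back rail. The first tip fell back in front of the sill when I lifted the fingers too early; the second went over. The other plate and the vial showed no movement in the final check (the remaining bystanders weren't checked), and the job was handed in at about 25 s.

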